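# Close, clip and start the vacuum sealer on a pouch of ham

## Task

The pouch of ham lies ready with its mouth in the vacuum sealer: with the fingertips, gently press the lid fully shut, then fold down the left clip and after it the right clip (left and right as seen from the robot) until each lies flat, and last press the start key, the largest of the three round keys behind the lid at its right end, and let it come up again. Just press: do not raise the lid or the clips first, keep off the two small keys, and leave the pouch and everything round about in place.

Things in the scene. Friction and masses are not known exactly. Their poses are not given: they have to be found in the camera images.
- sealer: vacuum sealer of white and grey plastic, fast on the counter: 170 mm deep (x), 344 mm wide (y), 72 mm high. Origin: centre of its underside; +x points to its back (away from the robot), +y to its left end, z up. In front a base 42 mm high under a lid hinged at its back; behind the lid a rear housing 52 mm deep, whose flat top (72 mm high) carries three round keys. Shut, the lid's top is 63 mm high
- lid (a joint): angle of the lid, rad: 0 shut, positive with its front edge up (starts at 0.35 to 0.6). A plate 108 mm deep, 344 mm wide, 18 mm thick, reaching 117 mm ahead of its hinge axis, which runs along y through (0.0355, 0, 0.0455) in the sealer's frame. A stiff hinge: it stays where it is left; 1 to 4 N down on the press strip move it
- lid_press (a point): centre of the grey ribbed press strip (20x90 mm) on top of the lid, mid front edge, 98 mm ahead of the hinge axis and 19.5 mm above it. With the lid shut it lies at (-0.0625, 0, 0.065) in the sealer's frame
- clip_left (a joint): angle of the left clip, rad: 0 folded flat on the lid, positive with its outer end raised (starts at 0.35 to 0.6). A grey flap 44 mm (x) by 60 mm (y), 5 mm thick, hinged to the lid along x 120 mm left of the middle, free end outward with a 34 mm lip down over the sealer's end. It moves with the lid; stiff: stays where it is left, 2 to 4 N down on its pad fold it
- clip_left_pad (a point): where to press the left clip: on top of the flap, 44 mm out from its hinge. Lid shut and clip flat, it lies at (-0.035, 0.164, 0.069) in the sealer's frame
- clip_right (a joint): angle of the right clip, the mirror image of the left one, on the right end of the lid (the end of the start key)
- clip_right_pad (a point): where to press the right clip: on top of the flap, 44 mm out from its hinge. Lid shut and clip flat, it lies at (-0.035, -0.164, 0.069) in the sealer's frame
- start_key (a joint): travel of the start key, m: 0 up, 0.005 fully down; a spring lifts it again, 1 N starts it and 4.6 N bottoms it. It is the largest of the three keys on the panel behind the lid, a grey disc 32 mm across, 7 mm proud, the outermost at the right end
- start_key_top (a point): centre of the start key's top face; up, it lies at (0.0585, -0.120, 0.079) in the sealer's frame
- key_a (a joint): travel of the middle key, m (0 up, 0.005 down): a grey disc 18 mm across, 55 mm from the start key; leave it alone
- key_b (a joint): travel of the third key, m (0 up, 0.005 down): a grey disc 18 mm across, 100 mm from the start key, near the middle of the panel; leave it alone
- pouch_mouth (a point): where the pouch of ham enters the sealer: middle of its mouth end, at the front of the sealer. The pouch, about 140 mm wide, 237 mm long and 57 mm thick, lies on the counter from here toward the robot; the sealer holds it fast
- mustard: yellow squeeze bottle, 70x86x192 mm; stands at the back right. Origin: centre of its underside. Leave it alone
- dressing: clear dressing bottle with a white cap, 112x131x242 mm; stands at the back right. Origin: centre of its underside. Leave it alone
- tin: food tin, 57 mm across, 72 mm high; stands behind the sealer. Origin: centre of its underside. Leave it alone
- ketchup: flat sauce bottle with a dark cap, 47x78x188 mm; stands at the back, behind the sealer. Origin: centre of its underside. Leave it alone
- pickle_jar: glass jar with a grey lid, 67 mm across, 100 mm high; stands at the back, behind the sealer. Origin: centre of its underside. Leave it alone
- spread_jar: glass jar with a dark lid, 61 mm across, 85 mm high; stands close to the sealer's right end. Origin: centre of its underside. Leave it alone
- pepper: small shaker, 44 mm across, 90 mm high; stands close to the sealer's left end. Origin: centre of its underside. Leave it alone
- salt: small shaker, 44 mm across, 90 mm high; stands close to the sealer's left end. Origin: centre of its underside. Leave it alone
- tomato: tomato, 74x72x69 mm; lies at the front left. Origin: centre of its underside. Leave it alone
- cheese: block of cheese, 74x87x43 mm; lies at the front right. Origin: centre of its underside. Leave it alone
- tape: roll of tape lying flat, 96 mm across, 25 mm high; lies on the right. Origin: centre of its underside. Leave it alone

How it is judged:
On the way, in this order (a step that is already met when the one before it is completed fails the run):
1. the lid is pressed shut while both clips still stand up (value of joint lid below 0.04 rad and value of joint each of clip_left, clip_right above 0.2 rad), for 0.2 s.
2. the left clip is folded flat, the right one still up (value of joint lid below 0.04 rad and value of joint clip_left below 0.06 rad and value of joint clip_right above 0.2 rad), for 0.2 s.
3. the right clip is folded flat too (value of joint lid below 0.04 rad and value of joint each of clip_left, clip_right below 0.06 rad), for 0.2 s.
4. the start key is pressed down (value of joint start_key above 0.003 m), for 0.05 s.
At the end, for the whole second after the job is handed in: the lid is shut (within 0.04 rad), both clips lie flat (within 0.06 rad), and all three keys are up again (within 1.5 mm) (all of step 3 and value of joint each of start_key, key_a, key_b below 0.0015 m); the robot touches nothing.
It fails at once if out of order: a clip folded while the lid is up, the right clip folded before the left, or the start key pressed before lid and clips are home ((value of joint lid above 0.08 rad and value of joint any of clip_left, clip_right below 0.2 rad) or (value of joint clip_left above 0.1 rad and value of joint clip_right below 0.2 rad) or (value of joint start_key above 0.0025 m and (value of joint lid above 0.05 rad or value of joint any of clip_left, clip_right above 0.08 rad))).
It fails at once if one of the two small keys is pressed (value of joint any of key_a, key_b above 0.0025 m).
It fails at once if the lid or a clip is raised beyond where it stood (value of joint any of lid, clip_left, clip_right above 0.72 rad).
It fails at once if the sealer is pressed harder than 35 N (contact force between the arm and sealer above 35 N).
It fails at once if something round about is moved or lifted by more than 30 mm (distance of any of mustard, dressing, tin, ketchup, pickle_jar, spread_jar, pepper, salt, tomato, cheese, tape from where it was at the start of the episode above 0.03 m).
It also fails if it takes over 51 s, if anything falls off the work surface, if the arm or the gripper's body presses on something with over 40 N, if the wrist force passes 120 N, or if a joint passes its speed limit or range.

## Robot

A 7-joint arm with a two-finger parallel gripper is mounted at the origin on a cart in front of the work surface, level with it; the furniture and walls round the work are solid. World frame = base frame: x ahead of the robot, y to its left, z up, the work surface at z = 0. Lengths are in m, angles in rad, forces in N, time in s.
With the tool pointing down it reaches from about 0.425 to 0.925 m from the base axis. Payload 6.8 kg.
Tool frame: the origin (TCP) lies at the very end of the fingers, on their centre line; the grasp point (between the pads) lies 19 mm behind it; z points along the fingers, y is the line along which they close (so a half turn about z gives the same grasp; the last joint's range is limited). The gripper opens to 85 mm and grips with 20 to 120 N. Pads are 22 mm wide; open, the fingers measure 114 mm over their backs; the gripper's body (76 mm by 85 mm) begins 54 mm behind the grasp point. The pads swing forward as they close: fully open they stand 13 mm farther back than shut.
Start: joints at [-1.453, 0.477, 0.022, 1.555, -0.011, 1.109, -0.083], TCP at [0.151, 0.658, 0.231] pointing down, gripper open.
Joint ranges: [-2.96, 2.96], [-0.34, 2.1], [-1.41, 1.46], [0.24, 2.44], [-1.37, 4.51], [0.17, 1.92], [-2.96, 2.96]. Speed limits (rad/s): [2.39, 2.39, 3.14, 3.14, 3.14, 3.14, 3.14].

## Interface

Orientations are given as a unit quaternion [w, x, y, z].
In Python, from station import bot, read_camera, camera_info gives the robot as it stands (bot), with the cameras as plain functions.
- The arm moves only by the shell command python3 nudge.py 'ROWS' [FORCE]. ROWS is 1 to 20 rows, parted by a bar, with the numbers parted by commas; each row has 5 numbers: dx, dy, dz in shares of the most that a row can go, 1 being 50 mm, then a turn about the tool's z in normalised numbers (1 is pi/2 rad), then the opening from 0.0 (shut) to 1.0 (fully open); each row shifts and turns the commanded pose from where the row before left it, along the tool's axes as they then stand; what a row does not reach is not made up. A row lasts 1/10 s, in which the tool goes at most 0.05 m and 0.15 rad, less where a joint would pass 70% of its speed; a pose out of reach is approached as far as the arm can. The fingers move at their own pace and stop on an object; FORCE is the grip in N (left out, the last holds). Time passes only in rows, so rows that do not move let the fingers close. It prints the time, the measured TCP pose, the force, the opening and the grip force at its end. No shift or turn number may pass 1 either way. Input that does not fit is refused with a message, and nothing moves.
- bot.get_obs(): the state, without advancing time (a new reading comes with each control period).
- read_camera(name): name is "scene" or "top" or "wrist"; returns the picture (480x640x3 uint8, blue, green, red); there is no depth.
- camera_info(name): a dict with "vertical_fov" (degrees; the focal length in pixels is half the picture's height over the tangent of half this angle, whatever the lens; pixels are square), "cx", "cy" (the principal point, pixels), "view" (4x4, takes a point from world to camera coordinates); the wrist camera has in their place "hand_eye" (4x4, takes a point from camera to tool coordinates, whose origin is the TCP and whose axes are the flange's). Camera axes: x right, y up, looking along -z (the intrinsics and any distortion apply to the point x, -y, -z); pixel columns grow to the right and rows downward; lengths in m; the calibration is good to about 2 mm. A picture is of the moment at which its call begins: read the wrist's pose just before it. camera_info takes no time and is no camera call.
- bot.hand_in(): hands the job in; it is judged then, once.
The state is a dict: "t": time; "q": joint angles; "joint_vel": joint speeds; "joint_torque": joint torques, N m; "eef_pos": TCP position; "tool_rot": TCP orientation; "contact_force": force on the tool from outside, world axes, zero at the start; "torque": the same for the moment, N m; "gripper_width": opening from 0.0 (shut) to 1.0 (fully open); "grasp_force": force on a finger pad.
Only numpy, scipy, OpenCV 4.12 (cv2) and the standard library are available. Lean on these libraries where they do the work, as an engineer would, in place of code of your own. Each camera call takes 0.05 s, during which the arm holds its last target. There are 200 camera calls.

## Working session

There is one attempt and no reset: what is moved stays moved. The work goes in short steps, Python scripts to look and compute and a shell command to move; the robot and the scene stay as the last step left them, time stands still between calls to the robot, and variables do not carry over. Pictures are saved under pics/ and viewed, at most 10 in all, crops included, and the job is handed in when it is done.

```bash
ls; mkdir -p pics; python3 - <<'E'
from station import bot, read_camera, camera_info
import cv2,numpy as np
o=bot.get_obs();print({k:np.round(o[k],3) for k in o})
for n in("scene","top","wrist"):
    i=camera_info(n);print(n,i)
for n in("scene","top"): cv2.imwrite(f"pics/{n}1.png",read_camera(n))
E
```

```text
nudge.py
pics
station.py
{'t': np.float64(0.0), 'q': array([-1.453,  0.478,  0.022,  1.556, -0.011,  1.109, -0.083]), 'joint_vel': array([ 0.001,  0.   , -0.001,  0.002,  0.001,  0.001, -0.001]), 'joint_torque': array([-0.0000e+00, -5.9647e+01,  1.6080e+00, -2.8119e+01,  1.2000e-02,
        1.0000e-02, -0.0000e+00]), 'eef_pos': array([0.151, 0.657, 0.23 ]), 'tool_rot': array([-0.   ,  0.113,  0.994, -0.001]), 'contact_force': array([ 0.84 , -0.289, -0.236]), 'torque': array([-0.025,  0.02 , -0.015]), 'grasp_force': np.float64(0.0), 'gripper_width': np.float64(0.996)}
scene {'vertical_fov': 42.90817897644991, 'cx': 316.75536914517187, 'cy': 237.09680289544363, 'view': array([[ 0.48601422, -0.87393413,  0.00541367, -0.33256431],
       [ 0.46529939,  0.26399697,  0.84486808, -0.28811999],
       [-0.73978825, -0.40809893,  0.5349473 , -1.19719055],
       [ 0.        ,  0.        ,  0.        ,  1.        ]])}
top {'vertical_fov': 43.53752833122248, 'cx': 322.84737613581586, 'cy': 250.5045781151345, 'view': array([[ 0.04626191, -0.99885777, -0.01195825, -0.11212277],
       [ 0.89665793,  0.03624608,  0.44123779, -0.52985834],
       [-0.44030035, -0.03113496,  0.89731055, -1.59386991],
       [ 0.        ,  0.        ,  0.        ,  1.        ]])}
wrist {'vertical_fov': 68.67585486122596, 'cx': 322.46968311497534, 'cy': 236.6110392049343, 'hand_eye': array([[ 1.28362709e-03,  9.65688848e-01,  2.59698674e-01,
         6.54827527e-02],
       [ 9.99999016e-01, -1.38643762e-03,  2.12713917e-04,
        -1.61557100e-03],
       [ 5.65471469e-04,  2.59698145e-01, -9.65689678e-01,
        -1.42678948e-01],
       [ 0.00000000e+00,  0.00000000e+00,  0.00000000e+00,
         1.00000000e+00]])}
```

View pics/scene1.png

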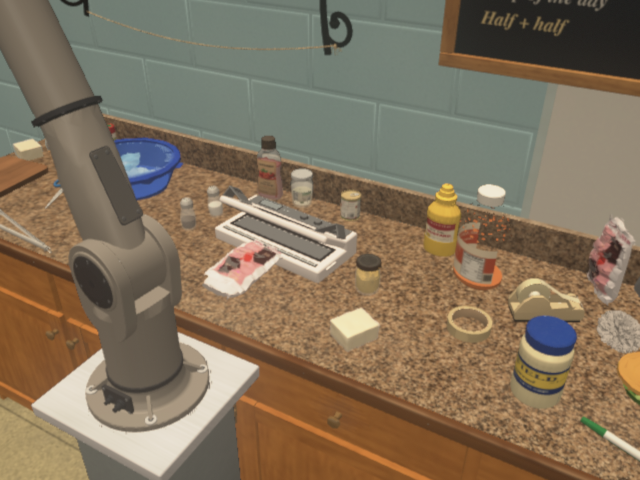

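View pics/top1.png

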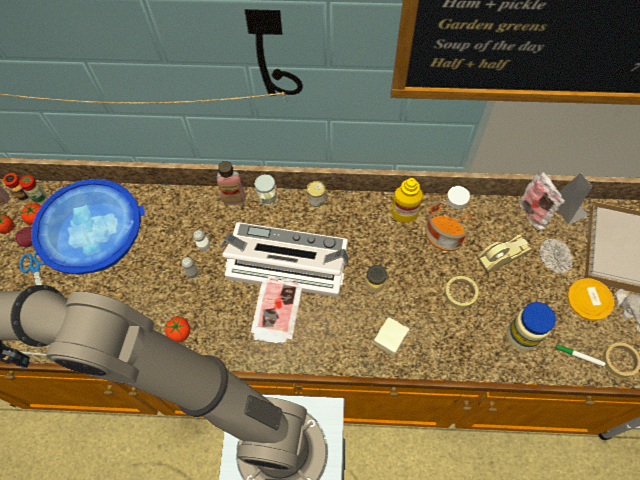

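The scene picture shows the sealer around (287,232) and the top picture shows it around (287,257). The shakers are to its left at (200,240) and (189,266), the spread jar to its right at (376,275), and the pouch in front. The arm is clear to the left. Next I'll enlarge both views.

```bash
python3 - <<'E'
import cv2
a=cv2.imread("pics/top1.png")[210:302,213:363];b=cv2.imread("pics/scene1.png")[175:290,205:365]
cv2.imwrite("pics/topc.png",cv2.resize(a,None,fx=5,fy=5,interpolation=cv2.INTER_CUBIC))
cv2.imwrite("pics/scenec.png",cv2.resize(b,None,fx=5,fy=5,interpolation=cv2.INTER_CUBIC))
E
```

```text
(no output)
```

View pics/topc.png

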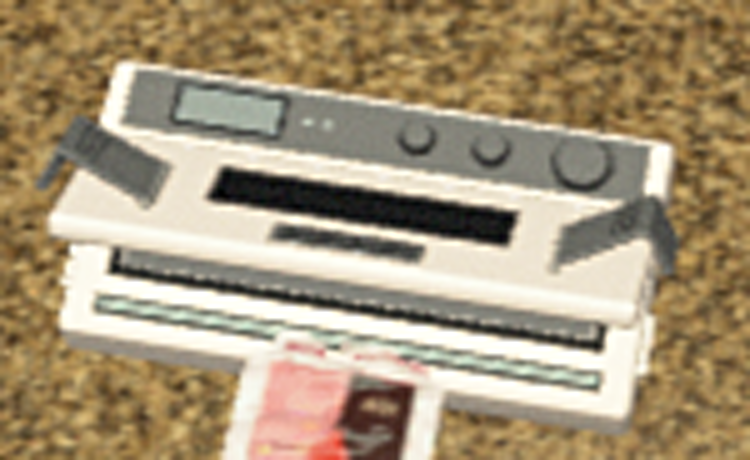

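View pics/scenec.png

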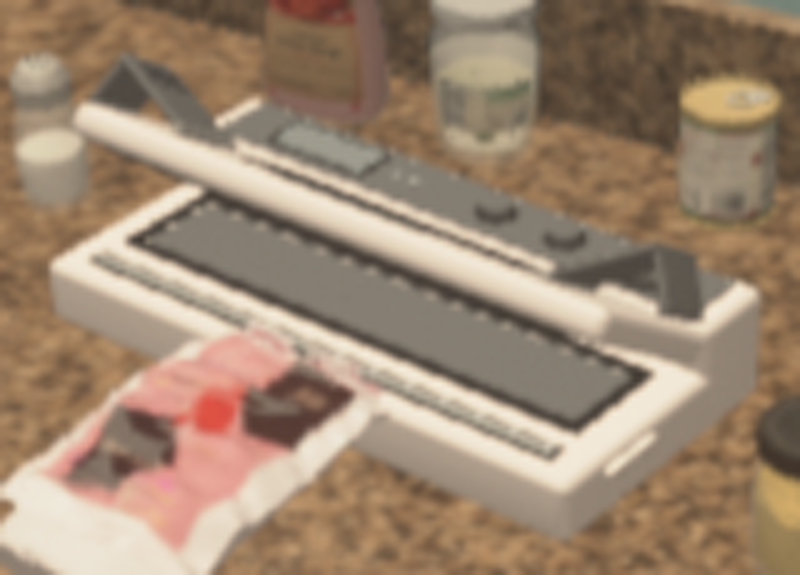

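The top crop shows the start key at (582,158), key a at (490,146), key b at (416,134) and the press strip at (347,243). The housing's back corners are at (118,66) and (672,146), and the base's front corners at (62,332) and (632,416). The scene crop shows the base corners at (52,268) and (572,490), the keys at (565,236) and (495,208), and both clips up. I'll fit the pose from these.

```bash
cat > h.py <<'E'
from station import bot, read_camera, camera_info
import numpy as np
from scipy.optimize import least_squares
from scipy.spatial.transform import Rotation as R
def proj(n,P):
    i=camera_info(n);f=240/np.tan(np.radians(i["vertical_fov"])/2)
    c=np.c_[P,np.ones(len(P))]@i["view"].T
    return np.c_[i["cx"]-f*c[:,0]/c[:,2], i["cy"]+f*c[:,1]/c[:,2]]
def w(p,P): # p=x,y,z,yaw
    return R.from_euler('z',p[3]).apply(P)+p[:3]
E
python3 - <<'E'
from h import *
T=[((.085,.172,.072),(118,66)),((.085,-.172,.072),(672,146)),((.0585,-.12,.079),(582,158)),((.0585,-.065,.078),(490,146)),((.0585,-.02,.078),(416,134)),((-.085,.172,.042),(62,332)),((-.085,-.172,.042),(632,416))]
S=[((.085,.172,.072),(258,100)),((.085,-.172,.072),(757,290)),((.0585,-.065,.078),(565,236)),((.0585,-.02,.078),(495,208)),((-.085,.172,.042),(52,268)),((-.085,-.172,.042),(572,490)),((-.085,.172,0),(58,308)),((-.085,-.172,0),(568,535))]
tP=np.array([a for a,_ in T]);tu=np.array([b for _,b in T])/5+(212.6,209.6)
sP=np.array([a for a,_ in S]);su=np.array([b for _,b in S])/5+(204.6,174.6)
f=lambda p:np.r_[proj("top",w(p,tP))-tu,proj("scene",w(p,sP))-su].ravel()
r=least_squares(f,[.6,0,0,0],loss='soft_l1');print(r.x);print(np.round(f(r.x).reshape(-1,2),1))
for k in(0,1):
    g=(lambda p:(proj("top",w(p,tP))-tu).ravel(),lambda p:(proj("scene",w(p,sP))-su).ravel())[k]
    print(least_squares(g,[.6,0,0,0],loss='soft_l1').x)
p=r.x
def lidpt(a,fw,h,y): return (.0355-fw*np.cos(a)-h*np.sin(a),y,.0455+fw*np.sin(a)*1-h*0+h*np.cos(a)-0) if 0 else (.0355-fw*np.cos(a)+h*np.sin(a),y,.0455+fw*np.sin(a)+h*np.cos(a))
for a in(.35,.4,.45,.5,.55,.6):
    print(a,(proj("top",w(p,np.array([lidpt(a,.098,.0195,0)])))-(212.6,209.6))*5,(proj("scene",w(p,np.array([lidpt(a,.117,.0175,.172),lidpt(a,.117,.0175,-.172)])))-(204.6,174.6))*5)
for n,P in dict(press=(-.0625,0,.065),cl=(-.035,.164,.069),cr=(-.035,-.164,.069),key=(.0585,-.12,.079)).items(): print(n,w(p,np.array([P])))
E
```

```text
[ 0.54538351  0.02053415 -0.00176505 -0.12345797]
[[-0.2 -2.4]
 [ 1.2 -2. ]
 [ 0.5 -0.2]
 [ 0.7 -0.4]
 [ 0.6 -0.1]
 [-0.9 -1. ]
 [ 0.1 -0.1]
 [-1.3 -0.9]
 [ 1.9 -0.2]
 [-0.1 -0.1]
 [ 0.   0.2]
 [-2.   0. ]
 [-0.8  1. ]
 [-1.8  5.4]
 [-0.1  6.2]]
[ 0.55294425  0.02273354 -0.02338072 -0.1127974 ]
[ 0.57794089  0.03923618 -0.02371246 -0.11946333]
0.35 [[347.73301059 277.66230186]] [[ 54.7623122  156.62723705]
 [589.99900804 373.58277667]]
0.4 [[348.13377714 270.37423335]] [[ 57.93026107 145.82997375]
 [593.81723036 361.59976428]]
0.45 [[348.62492908 262.84562417]] [[ 61.46485071 135.0934575 ]
 [597.95052714 349.64510808]]
0.5 [[349.20542498 255.09719604]] [[ 65.35586173 124.4497542 ]
 [602.3866426  337.75517269]]
0.55 [[349.87392153 247.15055136]] [[ 69.59182749 113.93064642]
 [607.11222028 325.9661393 ]]
0.6 [[350.62877514 239.02809597]] [[ 74.1600827  103.56749384]
 [612.11286289 314.31383902]]
press [[0.48335922 0.02823069 0.06323495]]
cl [[0.53084562 0.18759596 0.06723495]]
cr [[ 0.4904542  -0.13790754  0.06723495]]
key [[ 0.58866091 -0.10575646  0.07723495]]
```

Units first: shifts go in shares of 50 mm and turns go in shares of pi/2 rad. So -0.033 m is -0.66, -0.03 m is -0.6, -0.1 rad is -0.0637.

```bash
python3 nudge.py '-0.6,-0.66,-0.04,0,0 | -0.6,-0.66,-0.04,0,0 | -0.6,-0.66,-0.04,0,0 | -0.6,-0.66,-0.04,0,0 | -0.6,-0.66,-0.04,0,0 | -0.6,-0.66,-0.04,0,0 | -0.6,-0.66,-0.04,0,0 | -0.6,-0.66,-0.04,0,0 | -0.6,-0.66,-0.04,0,0 | -0.6,-0.66,-0.04,0,0 | -0.6,-0.66,-0.04,0,0 | -0.6,-0.66,-0.04,0,0 | -0.6,-0.66,-0.04,0,0 | -0.6,-0.66,-0.04,0,0 | -0.6,-0.66,-0.04,0,0 | -0.6,-0.66,-0.04,0,0 | 0,0,0,-0.0637,0 | 0,0,0,0,0 | 0,0,0,0,0' 20
```

```text
t: 2.0
eef_pos: [0.5002, 0.0365, 0.2629]
tool_rot: [-0.0, 0.064, 0.998, 0.0]
contact_force: [0.5, 1.1, 0.3]
gripper_width: 0.005
grasp_force: 0.0
```

```bash
python3 - <<'E'
from h import *
import cv2,json
o=bot.get_obs();im=read_camera("wrist");cv2.imwrite("pics/w1.png",im)
json.dump([list(map(float,o["eef_pos"])),list(map(float,o["tool_rot"]))],open("w1.json","w"))
print(o["eef_pos"],o["tool_rot"],o["t"])
cv2.imwrite("pics/w1c.png",cv2.resize(im,(800,600),interpolation=cv2.INTER_CUBIC))
E
```

```text
[0.50020733 0.03650224 0.26293366] [-4.84382110e-04  6.35400713e-02  9.97979167e-01  8.61468546e-05] 2.0
```

View pics/w1c.png

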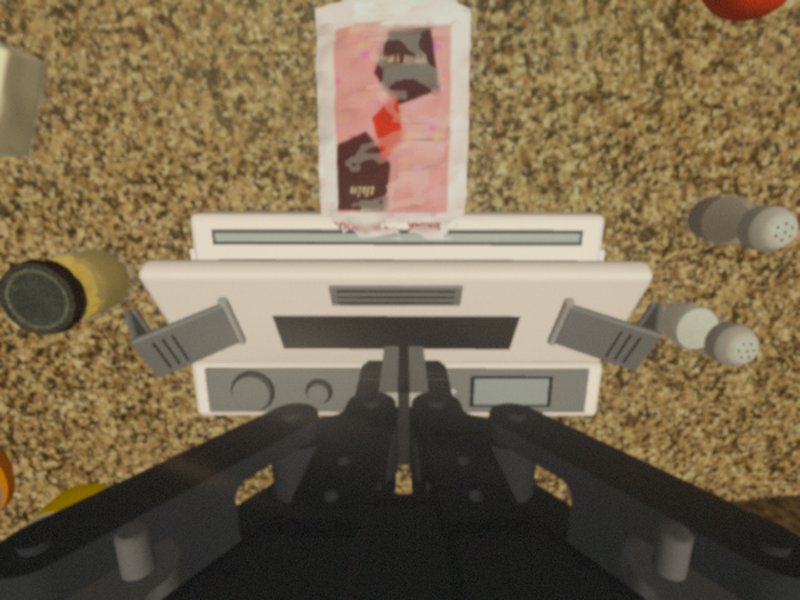

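The wrist picture shows the sealer square to the tool. The start key is at (252,391) in the 800x600 frame, key a at (318,391) and the strip centre at (396,296). The base front corners are at (193,214) and (603,214), and the housing back corners at (199,414) and (599,414). I'll fit again with this view and leave z and the lid angle free.

```bash
cat >> h.py <<'E'
def wproj(pos,q,P):
    i=camera_info("wrist");f=240/np.tan(np.radians(i["vertical_fov"])/2)
    Rt=R.from_quat([q[1],q[2],q[3],q[0]]).as_matrix();t=(P-np.array(pos))@Rt
    H=i["hand_eye"];c=(t-H[:3,3])@H[:3,:3]
    return np.c_[i["cx"]-f*c[:,0]/c[:,2], i["cy"]+f*c[:,1]/c[:,2]]
E
python3 - <<'E'
from h import *
import json
pos,q=json.load(open("w1.json"))
W=[((.0585,-.12,.079),(252,391)),((.0585,-.065,.078),(318,391)),((-.085,.172,.042),(603,214)),((-.085,-.172,.042),(193,214)),((.085,.172,.072),(599,414)),((.085,-.172,.072),(199,414))]
T=[((.0585,-.12,.079),(582,158)),((.0585,-.065,.078),(490,146)),((.0585,-.02,.078),(416,134)),((-.085,.172,.042),(62,332)),((-.085,-.172,.042),(632,416))]
S=[((.0585,-.065,.078),(565,236)),((.0585,-.02,.078),(495,208)),((-.085,.172,.042),(52,268)),((-.085,-.172,.042),(572,490))]
A=lambda L:(np.array([a for a,_ in L]),np.array([b for _,b in L],float))
wP,wu=A(W);wu=wu/1.25;tP,tu=A(T);tu=tu/5+(212.6,209.6);sP,su=A(S);su=su/5+(204.6,174.6)
lid=lambda a,fw,h,y:np.array([(.0355-fw*np.cos(a)+h*np.sin(a),y,.0455+fw*np.sin(a)+h*np.cos(a))])
def f(p):return np.r_[wproj(pos,q,w(p,wP))-wu,proj("top",w(p,tP))-tu,proj("scene",w(p,sP))-su].ravel()
for name,g in dict(all=f,wrist=lambda p:f(p)[:12],z0=lambda p:f(np.r_[p[:2],0,p[3]])).items():
    r=least_squares(g,[.55,.02,0,-.12],loss='soft_l1');print(name,r.x)
    if name!='wrist':p=r.x
    print(np.round(g(r.x).reshape(-1,2),1).tolist())
p[2]=0
g=lambda a:np.r_[(wproj(pos,q,w(p,lid(a[0],.098,.0195,0)))-(396/1.25,296/1.25)).ravel(),(proj("top",w(p,lid(a[0],.098,.0195,0)))-(347/5+212.6,243/5+209.6)).ravel()]
r=least_squares(g,[.5]);print("lid",r.x,r.fun)
# triangulate start key & strip from wrist+top freely
for n,uw,ut in(("key",(252,391),(582,158)),("keya",(318,391),(490,146)),("strip",(396,296),(347,243))):
    h=lambda P:np.r_[(wproj(pos,q,P[None])-np.array(uw)/1.25).ravel(),(proj("top",P[None])-(np.array(ut)/5+(212.6,209.6))).ravel()]
    r=least_squares(h,[.55,0,.07]);print(n,r.x,r.fun)
E
```

```text
all [ 0.54697707  0.02321993 -0.00687748 -0.12439704]
[[0.7, 0.5], [0.7, 0.0], [0.0, -0.5], [-2.8, 0.0], [-2.9, 1.0], [-0.6, 1.4], [-0.3, 0.1], [-0.1, -0.0], [-0.1, 0.2], [-1.4, -0.9], [-0.8, 0.1], [-0.7, 1.0], [-0.5, 1.4], [-2.2, 1.1], [-1.5, 2.1]]
wrist [ 0.54701209  0.02368484 -0.00778841 -0.12601542]
[[1.3, -0.1], [1.2, -0.5], [0.2, -0.3], [-1.8, -0.4], [-2.9, 0.8], [0.0, 0.7]]
z0 [ 5.43924192e-01  2.31327845e-02  3.46198230e-05 -1.17685559e-01]
[[-1.8, 1.7], [-0.7, 0.9], [2.5, -4.1], [-7.2, -1.3], [0.4, 0.9], [-3.6, 3.2], [-0.4, -0.3], [-0.3, -0.3], [-0.4, -0.1], [-1.8, -0.5], [-0.6, -0.1], [-1.3, -0.8], [-1.2, -0.5], [-3.3, -0.3], [-1.6, 0.3]]
lid [0.61138093] [-1.83855563 -0.32384375 -0.16235886 -0.99786133]
key [ 0.58990526 -0.10398887  0.07142463] [ 0.00226094  0.09625794 -0.03483799  0.27730859]
keya [ 0.59636318 -0.04897866  0.07213949] [-0.0002437  -0.00765679  0.00260208 -0.02219157]
strip [0.51525455 0.02780721 0.10181586] [ 0.02997315 -0.03086175  0.11094039 -0.08216736]
```

Scaled: 0.04 m is 0.8, -0.008 m is -0.16.

```bash
python3 nudge.py '-0.16,-0.14,0.6,0,0 | 0,0,0.8,0,0 | 0,0,0.8,0,0 | 0,0,0.3,0,0 | 0,0,0,0,0 | 0,0,0,0,0'; python3 nudge.py '0,0,0.06,0,0 | 0,0,0.06,0,0 | 0,0,0.06,0,0 | 0,0,0.06,0,0 | 0,0,0,0,0'
```

```text
t: 2.65
eef_pos: [0.5079, 0.0287, 0.1387]
tool_rot: [0.0, 0.063, 0.998, 0.0]
contact_force: [-0.3, 0.1, 0.2]
gripper_width: 0.004
grasp_force: 0.0
t: 3.15
eef_pos: [0.5075, 0.0278, 0.126]
tool_rot: [-0.0, 0.063, 0.998, -0.0]
contact_force: [0.2, -0.3, -0.5]
gripper_width: 0.004
grasp_force: 0.0
```

Scaled: 0.004 m is 0.08, 0.003 m is 0.06.

```bash
python3 nudge.py '0.04,0,0.08,0,0 | 0.06,0,0.08,0,0 | 0.06,0,0.08,0,0 | 0.06,0,0.08,0,0'; python3 nudge.py '0.04,0,0.08,0,0 | 0.04,0,0.08,0,0 | 0.04,0,0.08,0,0 | 0.04,0,0.08,0,0 | 0.02,0,0.08,0,0 | 0.02,0,0.08,0,0 | 0.02,0,0.08,0,0'
```

```text
t: 3.55
eef_pos: [0.4968, 0.0294, 0.1101]
tool_rot: [0.0, 0.063, 0.998, 0.0]
contact_force: [0.4, 0.2, 2.3]
gripper_width: -0.002
grasp_force: 1.1
t: 4.25
eef_pos: [0.4859, 0.0305, 0.0819]
tool_rot: [0.0, 0.063, 0.998, -0.0]
contact_force: [-1.3, 0.8, 3.1]
gripper_width: 0.005
grasp_force: 1.3
```

Scaled: 0.003 m is 0.06, 0.002 m is 0.04.

```bash
python3 nudge.py '0.02,0,0.06,0,0 | 0,0,0.06,0,0 | 0.02,0,0.06,0,0 | 0,0,0.04,0,0 | 0,0,0.04,0,0 | 0,0,0,0,0'; python3 nudge.py '0,0,0.04,0,0 | 0,0,0,0,0';  python3 nudge.py '0,0,0.02,0,0 | 0,0,0,0,0'
```

```text
t: 4.85
eef_pos: [0.4841, 0.0309, 0.0691]
tool_rot: [0.0, 0.063, 0.998, -0.0]
contact_force: [-1.0, -0.2, 0.7]
gripper_width: 0.002
grasp_force: 0.0
t: 5.05
eef_pos: [0.4842, 0.0309, 0.0672]
tool_rot: [0.0, 0.063, 0.998, 0.0]
contact_force: [-0.1, -0.1, -0.3]
gripper_width: -0.001
grasp_force: 0.0
t: 5.25
eef_pos: [0.4841, 0.0309, 0.0663]
tool_rot: [0.0, 0.063, 0.998, 0.0]
contact_force: [-0.2, 0.5, 0.2]
gripper_width: -0.001
grasp_force: 0.0
```

Scaled: 0.001 m is 0.02.

```bash
for i in 1 2 3; do python3 nudge.py '0,0,0.02,0,0 | 0,0,0,0,0' | grep -E 'eef|force'; done
```

```text
eef_pos: [0.484, 0.0309, 0.0652]
contact_force: [0.1, 0.0, -0.3]
grasp_force: 0.0
eef_pos: [0.484, 0.0309, 0.065]
contact_force: [-3.5, -0.4, 12.5]
grasp_force: 6.2
eef_pos: [0.4841, 0.0309, 0.0649]
contact_force: [-7.3, 0.3, 25.2]
grasp_force: 12.8
```

Scaled: -0.04 m is -0.8, -0.007 m is -0.14.

```bash
python3 nudge.py '0,0,-0.4,0,0 | 0,0,-0.8,0,0 | 0,0,-0.6,0,0 | -0.14,0.8,0,0,0 | -0.14,0.8,0,0,0 | -0.14,0.8,0,0,0 | -0.14,0.8,0,0,0 | 0,0,0.2,0,0 | 0,0,0.2,0,0 | 0,0,0,0,0'; python3 - <<'E'
from h import *
import cv2
a=read_camera("top")[200:310,193:368];b=read_camera("scene")[165:290,185:365]
a=cv2.resize(a,(560,352),interpolation=2);b=cv2.resize(b,(560,389)[:2],interpolation=2)
b=cv2.resize(b,(346,240));a=cv2.resize(a,(440,277))
c=np.zeros((277,786,3),np.uint8);c[:,:440]=a;c[:240,440:]=b;cv2.imwrite("pics/c1.png",c)
E
```

```text
t: 6.85
eef_pos: [0.5304, 0.1843, 0.1315]
tool_rot: [-0.001, 0.064, 0.998, -0.001]
contact_force: [0.2, -0.0, -0.5]
gripper_width: -0.004
grasp_force: 0.0
```

View pics/c1.png

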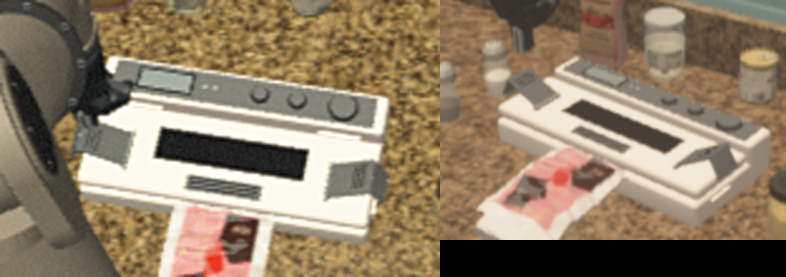

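The lid is shut flat, both clips still stand up (left view at (103,140) and (358,180)), and the fingertips are above the left clip. Now I'll press down in small steps.

Scaled: 0.005 m is 0.1, 0.004 m is 0.08.

```bash
python3 nudge.py '0,0,0.1,0,0 | 0,0,0.1,0,0 | 0,0,0.1,0,0 | 0,0,0.08,0,0 | 0,0,0.08,0,0'| grep -E 'eef|force';python3 nudge.py '0,0,0.08,0,0 | 0,0,0.08,0,0 | 0,0,0.08,0,0 | 0,0,0.08,0,0'| grep -E 'eef|force'; python3 nudge.py '0,0,0.08,0,0 | 0,0,0.08,0,0 | 0,0,0.08,0,0 | 0,0,0.08,0,0'| grep -E 'eef|force'
```

```text
eef_pos: [0.5318, 0.1861, 0.1099]
contact_force: [-0.1, -0.2, -0.2]
grasp_force: 0.0
eef_pos: [0.5318, 0.1861, 0.094]
contact_force: [1.1, 0.2, 0.2]
grasp_force: 0.0
eef_pos: [0.5324, 0.1866, 0.0784]
contact_force: [0.1, 1.2, 4.2]
grasp_force: 1.6
```

Scaled: 0.003 m is 0.06, 0.001 m is 0.02.

```bash
python3 nudge.py '0,0,0.06,0,0 | 0,0,0.06,0,0 | 0,0,0.02,0,0 | 0,0,0.02,0,0 | 0,0,0,0,0'| grep -E 'eef|force'; for i in 1 2; do python3 nudge.py '0,0,0.02,0,0 | 0,0,0,0,0' | grep -E 'eef|force'; done
```

```text
eef_pos: [0.5318, 0.1861, 0.0702]
contact_force: [-0.3, 0.6, 2.0]
grasp_force: 0.9
eef_pos: [0.5318, 0.1861, 0.0692]
contact_force: [0.5, 1.3, 2.9]
grasp_force: 1.1
eef_pos: [0.5318, 0.1861, 0.0689]
contact_force: [-1.2, 0.6, 8.4]
grasp_force: 4.5
```

Scaled: -0.04 m is -0.8, -0.02 m is -0.4.

```bash
python3 nudge.py '0,0,-0.4,0,0 | 0,0,-0.8,0,0 | 0,0,-0.4,0,0 | 0,-0.8,0,0,0 | 0,-0.8,0,0,0 | 0,-0.8,0,0,0 | 0,-0.8,0,0,0 | 0,-0.8,0,0,0 | 0,-0.8,0,0,0 | 0,-0.8,0,0,0 | 0,-0.8,0,0,0 | 0,0,0,0,0 | 0,0,0,0,0'; python3 - <<'E'
from h import *
o=bot.get_obs();print(R.from_euler('z',-.1244).inv().apply(o["eef_pos"]-np.array([.547,.0232,0])))
E
```

```text
t: 10.45
eef_pos: [0.4904, -0.1325, 0.1478]
tool_rot: [-0.001, 0.064, 0.998, -0.0]
contact_force: [-0.0, 0.2, 0.6]
gripper_width: 0.0
grasp_force: 0.0
[-0.03681814 -0.16151498  0.14779835]
```

Scaled: 0.015 m is 0.3, 0.005 m is 0.1.

```bash
python3 nudge.py '-0.02,0,0.3,0,0 | 0,0,0.3,0,0 | 0,0,0.1,0,0 | 0,0,0.1,0,0 | 0,0,0.08,0,0 | 0,0,0.08,0,0'| grep -E 'eef|force';python3 nudge.py '0,0,0.08,0,0 | 0,0,0.08,0,0 | 0,0,0.08,0,0 | 0,0,0.08,0,0'| grep -E 'eef|force'; python3 nudge.py '0,0,0.08,0,0 | 0,0,0.06,0,0 | 0,0,0.06,0,0 | 0,0,0,0,0'| grep -E 'eef|force';  for i in 1 2; do python3 nudge.py '0,0,0.02,0,0 | 0,0,0,0,0' | grep -E 'eef|force'; done
```

```text
eef_pos: [0.4929, -0.1312, 0.1003]
contact_force: [-0.4, -0.3, 0.0]
grasp_force: 0.0
eef_pos: [0.4929, -0.1318, 0.0842]
contact_force: [-1.1, -1.2, 3.5]
grasp_force: 1.4
eef_pos: [0.4924, -0.1314, 0.0738]
contact_force: [0.5, 0.1, 0.3]
grasp_force: 0.0
eef_pos: [0.4923, -0.1313, 0.0731]
contact_force: [-0.4, -0.3, 1.3]
grasp_force: 0.3
eef_pos: [0.4924, -0.1315, 0.0722]
contact_force: [-0.4, -0.9, 1.9]
grasp_force: 0.8
```

Scaled: 0.001 m is 0.02.

```bash
for i in 1 2 3 4; do python3 nudge.py '0,0,0.02,0,0 | 0,0,0,0,0' | grep -E 'eef|contact'; done
```

```text
eef_pos: [0.4924, -0.1315, 0.0711]
contact_force: [-1.0, 0.2, 1.5]
eef_pos: [0.4926, -0.1316, 0.0702]
contact_force: [-0.2, -0.6, 1.5]
eef_pos: [0.4927, -0.1315, 0.0692]
contact_force: [-0.8, -1.4, 1.0]
eef_pos: [0.4929, -0.1315, 0.0688]
contact_force: [-2.5, -1.0, 9.7]
```

Scaled: -0.033 m is -0.66, -0.03 m is -0.6.

```bash
python3 nudge.py '0,0,-0.4,0,0 | 0,0,-0.6,0,0 | 0,0,0,0,0 | -0.6,0.26,0,0,0 | -0.6,0.26,0,0,0 | -0.66,0.26,0,0,0 | 0,0,0,0,0 | 0,0,0,0,0'; python3 - <<'E'
from h import *
import cv2
o=bot.get_obs();print(R.from_euler('z',-.1244).inv().apply(o["eef_pos"]-np.array([.547,.0232,0])))
a=read_camera("top")[200:310,193:368];b=read_camera("scene")[165:290,185:365]
c=np.zeros((277,786,3),np.uint8);c[:,:440]=cv2.resize(a,(440,277),interpolation=2);c[:240,440:]=cv2.resize(b,(346,240),interpolation=2);cv2.imwrite("pics/c2.png",c)
E
```

```text
t: 13.85
eef_pos: [0.5897, -0.1038, 0.1172]
tool_rot: [-0.001, 0.062, 0.998, -0.0]
contact_force: [-0.2, -0.5, 0.2]
gripper_width: 0.002
grasp_force: 0.0
[ 0.05809408 -0.12074767  0.11720485]
```

View pics/c2.png

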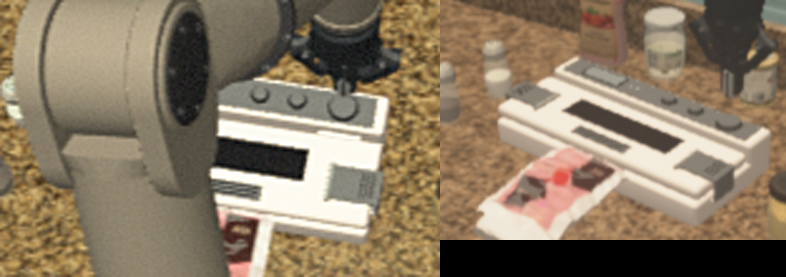

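Both clips lie flat (scene half at (530,95) and (705,172)), and the fingertips are over the start key. Now I'll press it.

Scaled: 0.015 m is 0.3, 0.005 m is 0.1.

```bash
python3 nudge.py '0,0,0.3,0,0 | 0,0,0.3,0,0 | 0,0,0.1,0,0 | 0,0,0,0,0'| grep -E 'eef|contact';python3 nudge.py '0,0,0.04,0,0 | 0,0,0.04,0,0 | 0,0,0,0,0'| grep -E 'eef|contact';  python3 nudge.py '0,0,0.04,0,0 | 0,0,0,0,0'| grep -E 'eef|contact'
```

```text
eef_pos: [0.5884, -0.1044, 0.0817]
contact_force: [0.2, -0.5, 0.7]
eef_pos: [0.5899, -0.1045, 0.0794]
contact_force: [0.3, -0.2, 0.5]
eef_pos: [0.5901, -0.1045, 0.0775]
contact_force: [-0.5, -0.1, 2.7]
```

Scaled: 0.002 m is 0.04.

```bash
python3 nudge.py '0,0,0.04,0,0 | 0,0,0,0,0'| grep -E 'eef|contact';  python3 nudge.py '0,0,0.02,0,0 | 0,0,0,0,0 | 0,0,0,0,0'| grep -E 'eef|contact'
```

```text
eef_pos: [0.5901, -0.1045, 0.0754]
contact_force: [0.8, -0.2, 3.3]
eef_pos: [0.5902, -0.1045, 0.0745]
contact_force: [0.1, -0.4, 4.2]
```

Scaled: -0.03 m is -0.6, -0.02 m is -0.4.

```bash
python3 nudge.py '0,0,-0.2,0,0 | 0,0,-0.4,0,0 | 0,0,-0.6,0,0 | 0,0,-0.6,0,0 | 0,0,-0.4,0,0 | 0,0,0,0,0 | 0,0,0,0,0 | 0,0,0,0,0'; python3 - <<'E'
from h import *
import cv2
b=read_camera("scene")[165:290,185:365]
cv2.imwrite("pics/c3.png",cv2.resize(b,(720,500),interpolation=2))
E
```

```text
t: 16.15
eef_pos: [0.5888, -0.1042, 0.1832]
tool_rot: [-0.001, 0.063, 0.998, 0.0]
contact_force: [1.0, 1.0, -0.9]
gripper_width: -0.001
grasp_force: 0.0
```

View pics/c3.png

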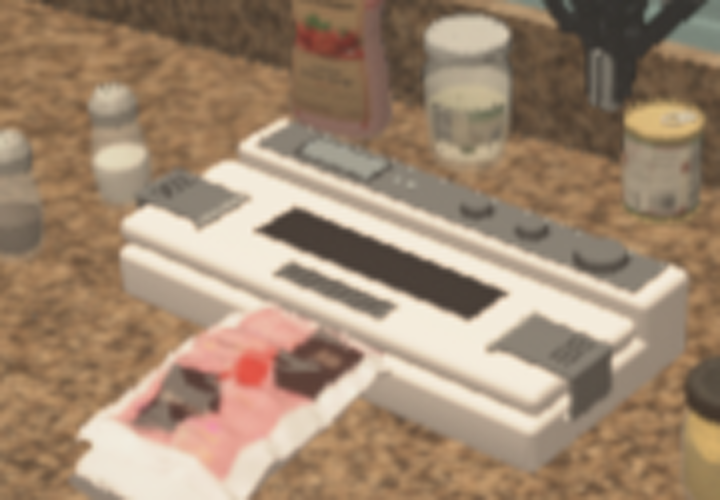

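The lid is shut, both clips are flat (at (195,195) and (560,350)), the start key is up at (600,255), and the arm is clear of everything.

```bash
python3 -c "
from station import bot, read_camera, camera_info
print(bot.hand_in())"
```

```text
the job is handed in; nothing more can be done
None
```

I pressed the lid shut, folded the left clip and then the right one flat, pressed the start key and let it come up again, and handed the job in at about 16 s; no verdict was reported back.

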